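Cool a bell mould and rock its core loose

ROBOT

A 6-joint arm with a two-finger parallel gripper is mounted at the origin on the work surface. World frame = base frame: x ahead of the robot, y to its left, z up, the work surface at z = 0. Lengths are in m, angles in degrees, forces in N, time in s.
With the tool pointing down it reaches from about 0.425 to 0.925 m from the base axis. Payload 12.5 kg.
Tool frame: the origin (TCP) lies midway between the tips of the shut fingers; the grasp point (between the pads) lies 19 mm behind it (r.grip_depth is the distance from the TCP to the grasp point, in m); z points along the fingers, y is the line along which they close (so a half turn about z gives the same grasp; the last joint's range is limited). The gripper opens to 85 mm and grips with 20 to 120 N. Pads are 22 mm wide; open, the fingers measure 114 mm over their backs; the gripper's body (76 mm by 85 mm) begins 54 mm behind the grasp point. The pads swing forward as they close: fully open they stand 13 mm farther back than shut.
Start: joints at [-70.279, 28.126, 89.318, -0, 62.55, -6.05], TCP at [0.272, -0.563, 0.206] pointing down, gripper open.
Joint ranges: [-177.58, 177.58], [-47.91, 125.51], [2.72, 160], [-65.01, 245.01], [3.68, 167.84], [-153.87, 153.87]. Speed limits (degrees/s): [127.2, 127.2, 159.86, 180, 180, 180].

INTERFACE

Orientations are given as a 3x3 rotation matrix whose columns are the frame's x, y, z axes.
In Python, from plant import r gives the robot as it stands. Calls block until the motion is done:
- r.reach(position, orientation): joint-space move of the TCP to a pose.
- r.move_straight(position, max_speed=0.15, rot=None, max_force=None): straight line of the TCP; rot=None keeps the orientation; max_speed is the mean speed in m/s. With max_force (N) it stops when the force on the tool has changed by that much, and returns True; else False.
- r.move_joints(angles): joint-space move.
- r.set_gripper(opening, f_grip=None): opening from 0.0 (shut) to 1.0 (fully open); f_grip is the grip in N (None keeps the last); returns when the fingers have stopped.
- r.hold(seconds).
- r.solve_ik(position, orientation): joint angles nearest the present ones, or None.
- r.read_camera(name): name is "side" or "top" or "wrist"; returns a dict with "image" (480x640x3 uint8, red, green, blue), "fx", "fy", "cx", "cy" (pixels), "pose" (4x4, takes a point from camera to world coordinates). Camera axes: x right, y down, z forward; pixel columns grow to the right and rows downward; lengths in m; the calibration is good to about 2 mm. A picture is of the moment at which its call begins. There is no depth.
A pose or a line that the arm cannot do raises r.IKError and nothing moves.
- r.close_job(): hands the job in; it is judged then, once.
Trained networks look in the newest picture that a camera, given by its name, has taken for a name from the list of things; names that differ only in an ending like _2 or _b are one class to them, and where a whole thing is asked for, a point or a joint stands for the part that bears it (a point fixed in the world has none). Each returns a list of dicts, best first, with "conf" (0 to 1); they miss things now and then, are a little off and sometimes report something else, mostly with a low value. They report only what shows in the picture. A call takes as long as a camera call. They do not tell look-alikes from the thing itself.
- r.look_for(camera, thing): "uv" ([column, row] in pixels, amid what is visible of it).
- r.regions_of(camera, thing): "mask" (480x640 bool, what is visible of it) and "uv" ([column, row] in pixels, amid what is visible of it).
Readings, each from a call of its own:
- r.get_clock(): time.
- r.get_qpos(): joint angles.
- r.get_joint_velocities(): joint speeds.
- r.get_joint_torque(): joint torques, N m.
- r.get_tool_pos(): TCP position.
- r.get_tool_rot(): TCP orientation.
- r.get_wrist_force(): force on the tool from outside, world axes, zero at the start.
- r.get_torque(): the same for the moment, N m.
- r.get_gripper_width(): opening from 0.0 (shut) to 1.0 (fully open).
- r.get_grip_force(): force on a finger pad.
Only numpy, scipy, OpenCV 4.12 (cv2) and the standard library are available. Lean on these libraries where they do the work, as an engineer would, in place of code of your own. Each camera call takes 0.05 s, during which the arm holds its last target. There are 200 camera calls.

TASK

Slide the bell mould along the bench, without lifting it, until it sits squarely in the middle of the copper-edged cold plate. Then take the core by its wooden handle, rock it side to side until both brass cheeks have been pushed back and it frees, and lift it upright just clear of the mould, which stays put flat on the plate. Finish while still holding the core there, a little above the mould and over its pocket; leave the bowl, dish and bell alone.

Things in the scene. Friction and masses are not known exactly. Their poses are not given: they have to be found in the camera images.
- cold_plate: Square bright steel cooling plate with a copper border, 160 x 160 mm, let flush into the bench (no step: the mould slides freely over its edge). Fixed. Origin at its centre, at bench height; x and y along its sides.
- mould: Aluminium block, 120 (x) x 116 (y) x 58 mm high, about 1 kg, loose on the bench, red pull tab on its -x side. Origin: centre of its underside, z up. It belongs with its origin over the plate's, sides parallel to the plate's, tab on the plate's -x side (the tab overhangs the plate). In its top is an opening 34 (x) x 42 mm (y) with the core in it; pocket floor 8 mm above the bench.
- mould_tab (a point): Grip point of the red upright pull tab, 80 mm from the mould's origin along its -x, 35 mm above the bench. The tab is 14 mm thick (along the mould's y), 30 mm long (along its x), and stands from a ledge 8 mm above the bench up to 55 mm. Axes as the mould's.
- core: Core, about 0.2 kg, 97 mm tall, standing in the middle of the mould, foot on the pocket floor. Origin: centre of its underside, z up along it; axes start as the mould's. Neck 13 mm wide (y), 24 mm (x), up to 60 mm, wooden handle above. Pulled straight up while the cheeks are hooked it only takes the mould along. Freed, it lifts straight out; clear once raised more than 50 mm.
- core_handle (a point): Grip point of the core's wooden handle, 80 mm above the core's origin on its axis. The handle is 18 mm (x) x 20 mm (y), from 60 to 97 mm above the core's origin; the mould's top is 50 mm above the core's origin while seated. Axes as the core's.
- cheek_left (a joint): Brass cheek on the mould's +y side of the core's neck, in the opening. 0 = its lip hooked over the core's foot, as at the start; grows to 0.011 m as the rocking neck pushes it back towards +y. Out of the way from 0.006. It slides stiffly (about 5 N) and stays where left.
- cheek_right (a joint): The same on the mould's -y side: 0 hooked, grows to 0.011 m as it is pushed back towards -y; out of the way from 0.006.
- bowl: Terracotta bowl, 92 mm across, 50 mm high; bystander. Origin under its centre.
- dish: Teal ceramic dish, 120 mm across, 14 mm high; bystander. Origin under its centre.
- bell: Small brass bell standing mouth down, 60 mm across, 64 mm high; bystander. Origin under its centre.
- core_pivot (a point): Axis of the core's round foot (a bar lying along the core's x, 26 mm in diameter, 32 mm long), 13 mm above the core's origin, 21 mm above the bench when seated. The core rocks towards the mould's +y and -y about this axis: 0.2 rad to a side pushes that side's cheek away (about 2 N at the handle), 0.28 rad to each side in turn frees it with room to spare, past 0.35 rad it jams.
Not all that is in view belongs to the job. What is shaped like the core but pink is not meant.

How it is judged:
By the outcome, as a careful person would: the job done as asked, in the order asked, and still so for the second after the job is handed in, while the arm keeps its last pose, push and grip.
It also fails if it takes over 61 s, if anything falls off the work surface, if the arm or the gripper's body presses on something with over 40 N, if the wrist force passes 120 N, or if a joint passes its speed limit or range.

## Working session

There is one attempt and no reset: what is moved stays moved. The work goes in short steps, each a Python script; the robot and the scene stay as the last script left them, time stands still between calls to the robot, and variables do not carry over. Pictures are saved under pics/ and viewed, at most 10 in all, crops included, and the job is handed in when it is done.

```bash
mkdir -p pics; ls
python3 - <<'E'
from plant import r
import cv2,numpy as np
for c in ["top","side"]:
    d=r.read_camera(c); cv2.imwrite(f"pics/{c}0.png",d["image"][:,:,::-1])
    print(c,d["fx"],d["fy"],d["cx"],d["cy"],np.round(d["pose"],4).tolist())
    for t in ["cold_plate","mould","mould_tab","core","core_handle","bowl","dish","bell"]:
        print(t,[(np.round(x["uv"],1).tolist(),round(x["conf"],2)) for x in r.look_for(c,t)][:4])
print(r.get_clock(),r.grip_depth)
E
```

```text
pics
top 509.6337586141037 509.6337586141037 319.6934605590655 236.915960041513 [[-0.0015, -0.998, 0.0625, 0.4716], [-1.0, 0.0011, -0.0066, 0.0157], [0.0066, -0.0625, -0.998, 1.0596], [0.0, 0.0, 0.0, 1.0]]
cold_plate [([396.6, 231.3], 0.85)]
mould [([263.5, 261.3], 0.94)]
mould_tab [([257.3, 261.9], 0.95)]
core [([265.9, 181.3], 0.76), ([203.3, 313.0], 0.7), ([256.8, 252.6], 0.59)]
core_handle [([259.0, 251.6], 0.71), ([265.5, 180.3], 0.65), ([206.8, 311.9], 0.54)]
bowl [([318.8, 148.7], 0.76)]
dish [([157.3, 247.2], 0.85)]
bell [([481.4, 250.9], 0.6)]
side 526.8370755485513 526.8370755485513 321.08407251287895 234.30333263604908 [[-0.7614, -0.4414, 0.4749, 0.088], [-0.6482, 0.5068, -0.5682, 0.568], [0.0101, -0.7405, -0.672, 0.726], [0.0, 0.0, 0.0, 1.0]]
cold_plate [([377.1, 224.5], 0.89)]
mould [([307.4, 304.7], 0.67)]
mould_tab [([302.9, 306.3], 0.84)]
core [([244.4, 257.1], 0.89), ([309.0, 372.2], 0.75), ([301.3, 278.2], 0.67)]
core_handle [([244.6, 254.4], 0.72), ([308.3, 371.1], 0.61), ([298.5, 277.5], 0.59), ([308.9, 286.0], 0.24)]
bowl [([261.8, 211.5], 0.6)]
dish [([194.6, 386.1], 0.87)]
bell [([435.6, 184.8], 0.89), ([261.3, 211.0], 0.25)]
0.9 0.0187
```

View pics/top0.png

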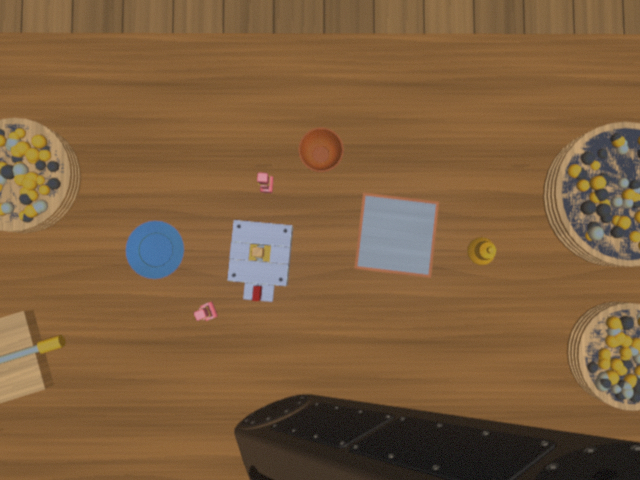

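View pics/side0.png

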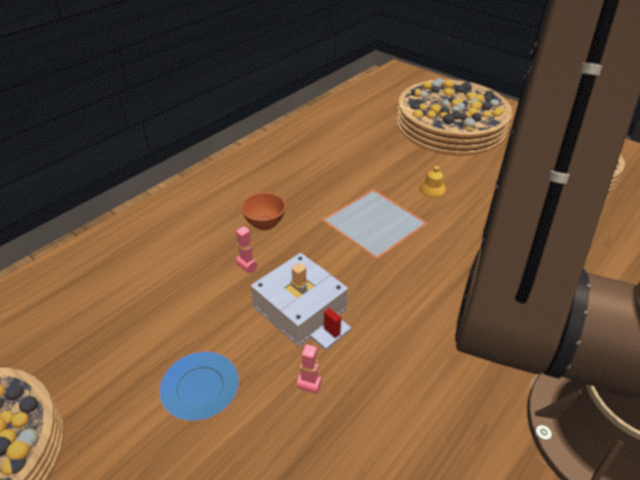

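The top view shows the mould at about (262,252) with its red tab at (257,293), and the plate at (397,235). There are three core-shaped things: pink at (265,182), pink at (204,312), and a wood-handled one at (258,252) standing in the mould. The last one is the one meant, and I'll confirm it with a crop. Next I measure by rectifying the image onto planes.

```bash
cat > h.py <<'E'
from plant import r
import cv2,numpy as np
def proj(d,P):
    P=np.atleast_2d(P); T=np.linalg.inv(d["pose"]); c=P@T[:3,:3].T+T[:3,3]
    return np.c_[d["fx"]*c[:,0]/c[:,2]+d["cx"], d["fy"]*c[:,1]/c[:,2]+d["cy"]]
def unproj(d,uv,z):
    uv=np.atleast_2d(uv).astype(float)
    v=np.c_[(uv[:,0]-d["cx"])/d["fx"],(uv[:,1]-d["cy"])/d["fy"],np.ones(len(uv))]@d["pose"][:3,:3].T
    o=d["pose"][:3,3]; return o+v*((z-o[2])/v[:,2])[:,None]
def rect(d,x0,x1,y0,y1,z,s):
    # rectified image: row down = -x, col right = -y ; s px per m
    w,h=int((y1-y0)*s),int((x1-x0)*s)
    q=np.float32([[0,0],[w,0],[w,h],[0,h]])
    W=np.array([[x1,y1,z],[x1,y0,z],[x0,y0,z],[x0,y1,z]])
    H=cv2.getPerspectiveTransform(np.float32(proj(d,W)),q)
    return cv2.warpPerspective(d["image"],H,(w,h),flags=cv2.INTER_CUBIC)
E
python3 - <<'E'
from h import *
d=r.read_camera("top")
for t,z in [("cold_plate",0),("mould",.058),("mould_tab",.055),("core",.1),("bowl",.025),("bell",.03)]:
  for m in r.regions_of("top",t)[:3]:
    p=unproj(d,np.argwhere(m["mask"])[:,::-1],z)[:,:2]
    c,s,a=cv2.minAreaRect(np.float32(p*1000)); print(t,round(m["conf"],2),np.round(c,1),np.round(s,1),round(a,1))
im=rect(d,.38,.66,-.24,.22,.0,1700); im2=rect(d,.38,.64,.02,.24,.058,3000)
cv2.imwrite("pics/rA.png",im[:,:,::-1]);cv2.imwrite("pics/rB.png",cv2.resize(im2,(660*1,780*1))[:590,:,::-1])
E
```

```text
cold_plate 0.81 [ 543.2 -151.1] [160.5 161.6] 83.0
mould 0.61 [487.3 127.2] [121.1 154. ] 84.6
mould_tab 0.91 [488.3 128.6] [122.1 156.3] 83.8
core 0.6 [635.3 113.9] [40.3 28.5] 0.3
core 0.49 [502.4 125.4] [28.3 22.6] 0.3
core 0.39 [ 506.6 -294.2] [53.7 50.2] 63.1
bowl 0.72 [717.5   6.6] [91.8 91.4] 14.2
bell 0.68 [ 508.7 -317.3] [53.9 53.6] 44.4
bell 0.53 [501.6 117.3] [28.3 12.1] 0.3
```

View pics/rB.png

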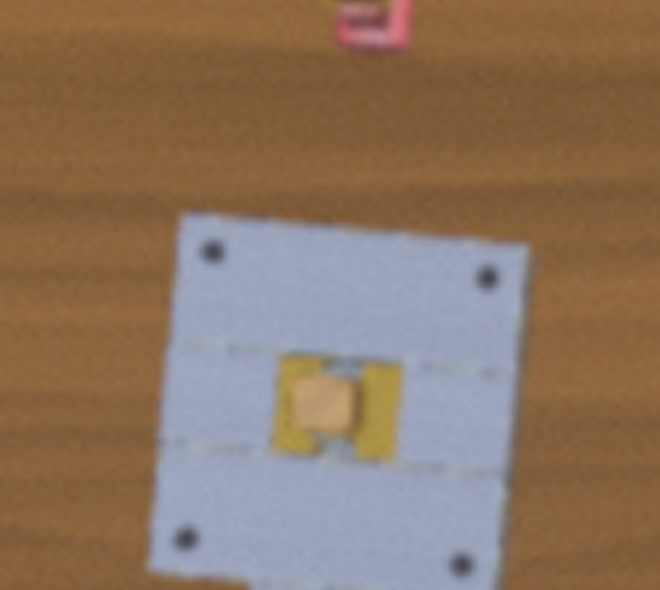

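The crop confirms that the wooden-handled core at (323,404) stands in the mould between the brass cheeks, and the pink one at (375,20) is outside it. The mould corners are at (180,213), (530,245) and (149,572), which puts the mould at about (0.504, 0.127) with a yaw of about -5°. Next come closer looks with the wrist camera.

```bash
cat >> h.py <<'E'
def R(yaw,tilt=0.):
    # tool down, tool y = +/- mould y; tool x along mould -x or +x picked by start pose sign
    c,s=np.cos(yaw),np.sin(yaw); M=np.array([[c,-s,0],[s,c,0],[0,0,1]])
    return M@cv2.Rodrigues(np.array([float(tilt),0,0]))[0]@np.diag(SG)
SG=[1.,-1.,-1.]
E
python3 - <<'E'
from h import *
print(np.round(r.get_tool_rot(),3).tolist())
y=np.radians(-5)
print(r.solve_ik([.4243,.1341,.25],R(y)),r.solve_ik([.4243,.1341,.017],R(y)))
import h; h.SG=[-1.,1.,-1.]
print(r.solve_ik([.4243,.1341,.25],h.R(y)),r.solve_ik([.4243,.1341,.017],h.R(y)))
E
```

```text
[[0.901, 0.435, 0.0], [0.435, -0.901, -0.0], [0.0, 0.0, -1.0]]
[ 9.02263658e+00  1.04198187e+01  1.09682605e+02 -2.54444375e-14
  5.98975767e+01  1.04022637e+02] [ 9.02263658e+00  3.25292488e+01  1.23944652e+02 -2.54444375e-14
  2.35260994e+01  1.04022637e+02]
[ 9.02263658e+00  1.04198187e+01  1.09682605e+02 -2.54444375e-14
  5.98975767e+01 -7.59773634e+01] [ 9.02263658e+00  3.25292488e+01  1.23944652e+02 -2.54444375e-14
  2.35260994e+01 -7.59773634e+01]
```

Run:
```python
from h import *
y=np.radians(-5)
r.reach([.47,-.15,.30],R(y))
d=r.read_camera("wrist"); np.save("pics/wp.npy",d,allow_pickle=True)
for t in ["cold_plate"]:
  for m in r.regions_of("wrist",t)[:1]:
    p=unproj(d,np.argwhere(m["mask"])[:,::-1],0)[:,:2]; c,s,a=cv2.minAreaRect(np.float32(p*1000)); print(t,m["conf"],m["mask"].sum(),c,s,a)
a=d["image"].copy()
r.reach([.4343,.1341,.30],R(y))
e=r.read_camera("wrist"); np.save("pics/wm.npy",e,allow_pickle=True)
print(np.round(d["pose"],3).tolist(),r.get_clock())
cv2.imwrite("pics/w2.png",cv2.resize(np.hstack([a,e["image"]])[:,:,::-1],(800,300),interpolation=cv2.INTER_AREA))
```

```text
cold_plate 0.87 19051 (542.6433715820312, -150.8359375) (162.37905883789062, 162.0469512939453) 82.92438507080078
[[-0.087, -0.956, -0.28, 0.541], [-0.996, 0.083, 0.025, -0.157], [-0.0, 0.281, -0.96, 0.468], [0.0, 0.0, 0.0, 1.0]] 4.2167
```

View pics/w2.png

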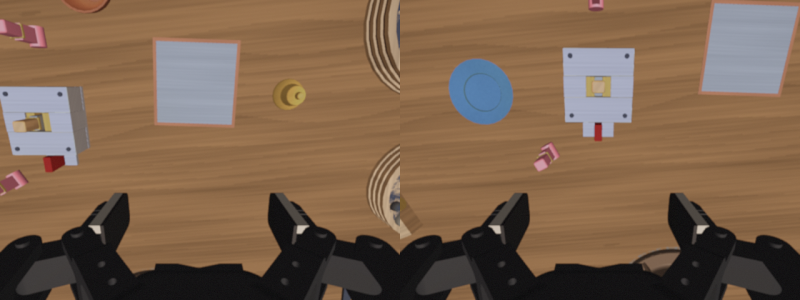

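The left view shows the plate at (197,82), and the right one shows the mould at (598,85) with its red tab at (598,131). Both plate measurements agree. I'll take the mould's exact pose from its four bolt heads.

```bash
cat >> h.py <<'E'
def mould_pose(d,c0,yaw0=-.09):
    # four dark bolt heads on the mould's top (z=.058), near (+-.045..50)
    s=4000; B=.075; x0,x1,y0,y1=c0[0]-B,c0[0]+B,c0[1]-B,c0[1]+B
    im=cv2.cvtColor(rect(d,x0,x1,y0,y1,.058,s),cv2.COLOR_RGB2GRAY)
    n,_,st,ce=cv2.connectedComponentsWithStats((im<95).astype(np.uint8))
    P=[]
    for i in range(1,n):
        p=np.array([x1-(ce[i][1]+.5)/s,y1-(ce[i][0]+.5)/s])
        c,sn=np.cos(yaw0),np.sin(yaw0); q=np.array([[c,sn],[-sn,c]])@(p-c0)
        if 150<st[i][4]<2500 and 37e-3<abs(q[0])<58e-3 and 37e-3<abs(q[1])<58e-3: P.append((np.sign(q[0]),np.sign(q[1]),*p,st[i][4]))
    P=np.array(P)
    if len(P)!=4: return P
    g=lambda a,b:P[(P[:,0]==a)&(P[:,1]==b)][0,2:4]
    vx=g(1,1)+g(1,-1)-g(-1,1)-g(-1,-1); vy=g(1,1)+g(-1,1)-g(1,-1)-g(-1,-1)
    return P[:,2:4].mean(0),np.degrees([np.arctan2(vx[1],vx[0]),np.arctan2(-vy[0],vy[1])]),np.linalg.norm(vx)/2,np.linalg.norm(vy)/2
E
python3 - <<'E'
from h import *
for f in ["wm"]:
    e=np.load(f"pics/{f}.npy",allow_pickle=True).item(); print(mould_pose(e,np.array([.504,.127])))
d=np.load("pics/wp.npy",allow_pickle=True).item()
for q in (d,e):
  im=q["image"].astype(int); m=((im[...,0]-im[...,1]>40)&(im[...,1]<60)&(im[...,0]>90)).astype(np.uint8)
  n,_,st,ce=cv2.connectedComponentsWithStats(m); print([(st[i][4],unproj(q,ce[i],.05)[0,:2].round(4)) for i in range(1,n) if st[i][4]>60])
# plate mask in the second view
q=r.read_camera("wrist"); M=r.regions_of("wrist","cold_plate"); print([ (m["conf"],m["uv"]) for m in M])
t=r.read_camera("top"); print("top",mould_pose(t,np.array([.504,.127])))
E
```

```text
(array([0.5032852 , 0.12734057]), array([-5.28069161, -5.2684925 ]), np.float64(0.0961869188798344), np.float64(0.09226800526306042))
[(np.int32(665), array([0.4247, 0.126 ]))]
[(np.int32(266), array([0.424, 0.135]))]
[(0.81, [556.3, 73.7])]
top [[ 1.00000000e+00  1.00000000e+00  5.56041667e-01  1.68925725e-01
   2.07000000e+02]
 [ 1.00000000e+00 -1.00000000e+00  5.47407338e-01  7.73575871e-02
   2.01000000e+02]
 [-1.00000000e+00 -1.00000000e+00  4.51767523e-01  8.59801402e-02
   2.14000000e+02]]
```

Run:
```python
from h import *
ax=lambda y:np.array([np.cos(y),np.sin(y)])
y0=np.radians(-5.27); p=np.array([.5033,.1273])-.08*ax(y0)
r.reach([*p,.12],R(y0)); r.move_straight([*p,.018],.12,max_force=8)
print(r.get_tool_pos()); r.set_gripper(0,80); print("w",r.get_gripper_width(),r.get_grip_force(),r.get_wrist_force())
y1=np.radians(-7.0); q=np.array([.5429,-.151])-.08*ax(y1); z=r.get_tool_pos()[2]
r.move_straight([*q,z],.09,R(y1)); r.hold(.2)
print(r.get_tool_pos(),q,r.get_wrist_force(),r.get_clock())
d=r.read_camera("wrist"); e=r.read_camera("top")
print(mould_pose(d,np.array([.5429,-.151])),mould_pose(e,np.array([.5429,-.151])))
np.save("pics/w3.npy",d,allow_pickle=True)
cv2.imwrite("pics/w3.png",cv2.resize(np.hstack([d["image"],e["image"][100:340,240:560].repeat(2,0).repeat(2,1)])[:,:,::-1],(800,300)))
```

```text
[0.42402539 0.13471985 0.01861023]
w 0.13902524956905463 78.66365075111389 [-1.53814099 -1.40221356  8.49446026]
[ 0.46263499 -0.14025717  0.01842218] [ 0.46349631 -0.14125045] [-1.93777177  8.03416079  5.05062062] 10.2333
[[-1.00000000e+00  1.00000000e+00  4.98626449e-01 -9.78306159e-02
   8.28000000e+02]
 [-1.00000000e+00 -1.00000000e+00  4.89314110e-01 -1.90122292e-01
   8.31000000e+02]] [[  1.          -1.           0.58585885  -0.19955512 161.        ]]
```

View pics/w3.png

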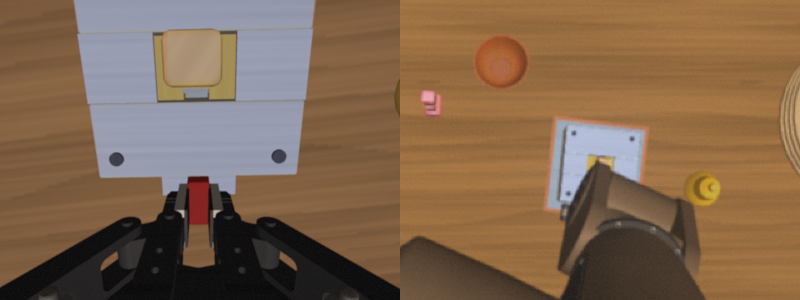

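The mould sits on the plate, with its front bolts at (116,159) and (279,156) in the left view, but it lags slightly in yaw and position. I'll release it, measure from above and correct.

```bash
cat >> h.py <<'E'
def plate_pose(d,z=0):
    # copper border pixels, reprojected on the bench; rectangle around them
    im=d["image"].astype(int); R_,G,B=im[...,0],im[...,1],im[...,2]
    m=r.regions_of("wrist","cold_plate"); out=[]
    for k in m[:1]:
        p=unproj(d,np.argwhere(k["mask"])[:,::-1],0)[:,:2]; out.append((round(k["conf"],2),[np.round(v,1) for v in cv2.minAreaRect(np.float32(p*1000))]))
    return out
E
python3 - <<'E'
from h import *
p=r.get_tool_pos(); Rt=r.get_tool_rot()
r.set_gripper(.6); r.move_straight([p[0],p[1],.12],.2); r.reach([.463,-.141,.30],R(np.radians(-7)))
d=r.read_camera("wrist"); print(mould_pose(d,np.array([.5429,-.151])),plate_pose(d),r.get_clock())
np.save("pics/w4.npy",d,allow_pickle=True)
im=rect(d,.455,.63,-.25,-.05,0,3400); cv2.imwrite("pics/w4.png",im[:590,:,::-1])
E
```

```text
(array([ 0.54225856, -0.14886728]), array([-5.69314276, -5.75807237]), np.float64(0.09609065171370862), np.float64(0.09215570973247995)) [(0.83, [array([ 543.2, -151.2]), array([160.3, 159.6]), np.float64(83.1)])] 12.3
```

View pics/w4.png

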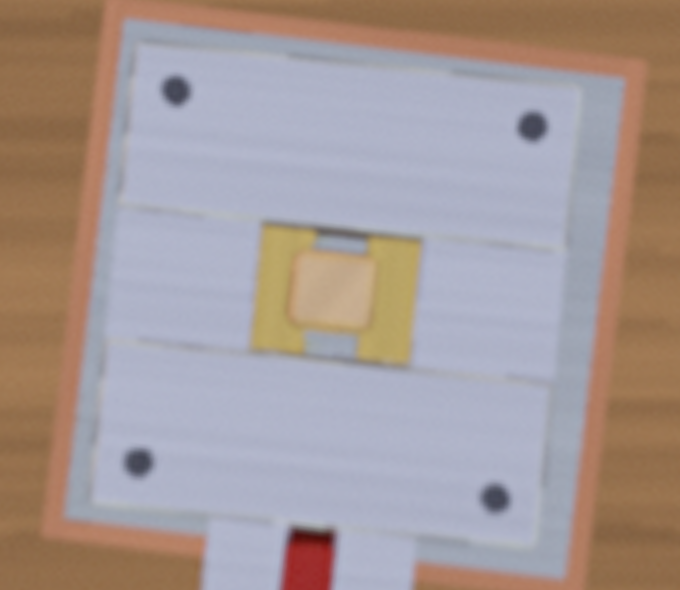

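```bash
cat >> h.py <<'E'
from scipy.optimize import least_squares
def plate_fit(d):
    s=3000; x0,x1,y0,y1=.44,.646,-.255,-.048
    hsv=cv2.cvtColor(rect(d,x0,x1,y0,y1,0,s),cv2.COLOR_RGB2HSV)
    im=rect(d,x0,x1,y0,y1,0,s).astype(int)
    m=(im[...,0]>165)&(im[...,0]-im[...,2]>50)&(im[...,0]-im[...,2]<110)
    m=cv2.morphologyEx(m.astype(np.uint8),cv2.MORPH_OPEN,np.ones((5,5)))
    a=np.argwhere(m)[::7]; P=np.c_[x1-(a[:,0]+.5)/s,y1-(a[:,1]+.5)/s]
    def f(v):
        c,sn=np.cos(v[2]),np.sin(v[2]); q=np.abs((P-v[:2])@np.array([[c,-sn],[sn,c]]))
        return (q.max(1)-v[3])*1000
    k=least_squares(f,[.543,-.151,-.115,.078],loss="soft_l1",f_scale=2,x_scale=[.001,.001,.01,.001])
    return k.x[:2].round(4),np.degrees(k.x[2]).round(2),k.x[3].round(4),len(P),np.median(np.abs(k.fun)).round(2)
E
python3 - <<'E'
from h import *
for f in ("wp","w4","wm"):
    try: print(plate_fit(np.load(f"pics/{f}.npy",allow_pickle=True).item()))
    except Exception as e: print(e)
E
```

```text
(array([ 0.5421, -0.1513]), np.float64(-6.89), np.float64(0.0773), 3684, np.float64(1.16))
(array([ 0.5423, -0.152 ]), np.float64(-6.89), np.float64(0.0758), 5532, np.float64(2.99))
(array([ 0.5424, -0.1518]), np.float64(-6.77), np.float64(0.0771), 2852, np.float64(0.98))
```

Run:
```python
from h import *
ax=lambda y:np.array([np.cos(y),np.sin(y)])
y0=np.radians(-5.72); p=np.array([.5423,-.1489])-.08*ax(y0)
r.reach([*p,.12],R(y0)); r.move_straight([*p,.02],.12,max_force=8); r.set_gripper(0,100)
z=r.get_tool_pos()[2]; T=np.array([.5425,-.1515]); ty=-6.85
cp,cy=T+[0,-.0012],ty-.4
for i in range(4):
    y1=np.radians(cy); r.move_straight([*(cp-.08*ax(y1)),z],.03,R(y1)); r.hold(.1)
    P=mould_pose(r.read_camera("wrist"),T,-.12)
    if len(P)!=2 or P.shape[1]!=5: print(P);break
    v=P[1][2:4]-P[0][2:4] if P[1][1]>0 else P[0][2:4]-P[1][2:4]
    yw=np.arctan2(-v[0],v[1]); c=P[:,2:4].mean(0)+.048*ax(yw); R_=r.get_tool_rot()
    print(i,c.round(4),np.degrees(yw).round(2),"tool",r.get_tool_pos().round(4),np.degrees(np.arctan2(R_[1,0],R_[0,0])).round(2),r.get_wrist_force().round(1))
    e=T-c-[0,.0003]; ey=ty-np.degrees(yw)
    if abs(e).max()<.0007 and abs(ey)<.25: break
    cp=cp+e; cy+=ey
r.set_gripper(.6); q=r.get_tool_pos(); r.move_straight([q[0],q[1],.12],.2); r.reach([.463,-.141,.30],R(np.radians(-7)))
d=r.read_camera("wrist"); print(mould_pose(d,T,-.12),r.get_clock()); np.save("pics/w5.npy",d,allow_pickle=True)
```

```text
0 [ 0.5416 -0.1522] -6.59 tool [ 0.4629 -0.1424  0.0209] -7.21 [-2.5  2.8  2.9]
1 [ 0.5421 -0.1521] -7.05 tool [ 0.4635 -0.1417  0.0209] -7.5 [-5.4  0.7  4.7]
(array([ 0.54264845, -0.15207187]), array([-7.03995455, -7.08065766]), np.float64(0.0961586453279281), np.float64(0.09209198294991319)) 17.2
```

The mould is within 1 mm and about 0.2° of the plate. Next I grip the core by its handle and rock it.

```bash
cat >> h.py <<'E'
def rock(piv,yaw,h,ts,v=.03):
    for t in ts:
        M=R(yaw,t); r.move_straight(piv-h*M[:,2],v,M)
E
python3 - <<'E'
from h import *
yaw=np.radians(-7.06); c=np.array([.5426,-.152])
r.reach([*c,.16],R(yaw)); r.move_straight([*c,.0725],.1,max_force=8)
f0=r.get_wrist_force(); r.set_gripper(0,60); r.hold(.1); p=r.get_tool_pos()
print(p,r.get_gripper_width(),r.get_grip_force(),f0.round(1),r.get_wrist_force().round(1))
piv=np.array([*c,.0212]); h=p[2]-.021
a=.29
for s in (1,-1):
    for ts in (np.linspace(0,s*a,7)[1:],):
        for t in ts:
            rock(piv,yaw,h,[t]); print(round(t,2),r.get_wrist_force().round(1),r.get_torque().round(2))
    z=r.get_tool_rot()[:,2]; print("tilt",np.degrees(np.arccos(-z[2])).round(2),r.get_tool_pos().round(4))
    r.hold(.15); rock(piv,yaw,h,np.linspace(s*a,0,5)[1:],.04)
r.hold(.2); print(r.get_wrist_force().round(1),r.get_clock(),r.get_grip_force())
d=r.read_camera("wrist"); np.save("pics/w6.npy",d,allow_pickle=True); cv2.imwrite("pics/w6.png",d["image"][:,:,::-1])
E
```

```text
[ 0.54299141 -0.15215303  0.07320627] 0.20874111211490606 58.784669637680054 [-0.4 -0.2  0. ] [-0.7  0.4  6.2]
0.05 [0.7 2.8 1.3] [ 0.75 -0.12 -0.08]
0.1 [-0.1  3.3  0.8] [ 0.69 -0.07 -0.05]
0.14 [0.6 4.1 0.3] [ 0.67 -0.11 -0.01]
0.19 [-0.   3.6  0.3] [ 0.66 -0.05 -0.03]
0.24 [0.9 3.6 0.2] [ 0.61 -0.13  0.02]
0.29 [0.1 4.4 0.8] [ 0.62 -0.17 -0.02]
tilt 16.49 [ 0.5406 -0.1669  0.0711]
-0.05 [ 0.9 -2.9 -1.2] [-0.45 -0.03  0.03]
-0.1 [-0.4 -3.2 -0.9] [-0.59 -0.01  0.09]
-0.14 [ 1.  -3.9 -1.4] [-0.63  0.06  0.02]
-0.19 [ 0.4 -4.3 -1.8] [-0.6  -0.03  0.04]
-0.24 [ 0.3 -3.4  0.1] [-0.55  0.03 -0.  ]
-0.29 [ 0.6 -3.5  0.3] [-0.59  0.   -0.01]
tilt 16.47 [ 0.5444 -0.1371  0.0712]
[ 0.5 -0.2  0.5] 24.9333 59.51119422912598
```

View pics/w6.png

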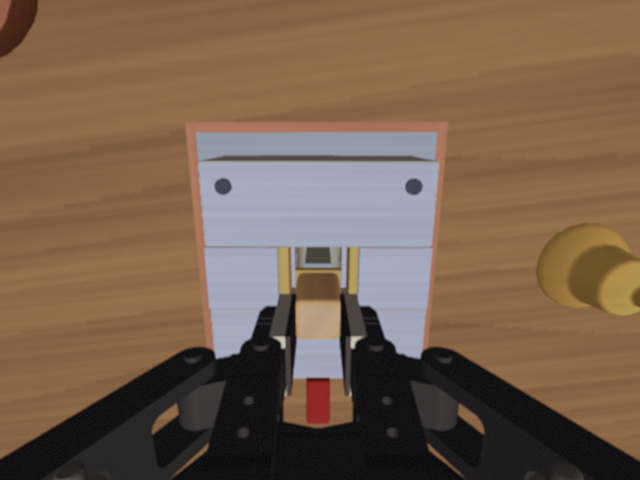

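The picture shows both brass cheeks as narrow strips at (284,265) and (353,265), with the neck free between them, so both have been pushed back. I'll lift with a force guard.

Run:
```python
from h import *
p=r.get_tool_pos(); M=R(np.radians(-7.06))
print(p,r.get_wrist_force().round(1))
s=r.move_straight([.5426,-.152,p[2]+.012],.03,M,max_force=6); print(s,r.get_wrist_force().round(1))
if not s:
    s=r.move_straight([.5426,-.152,p[2]+.064],.04,M,max_force=6); print(s,r.get_wrist_force().round(1))
r.hold(.3); print(r.get_tool_pos(),r.get_tool_rot().round(3)[:,2],r.get_grip_force(),r.get_clock())
d=r.read_camera("wrist"); e=r.read_camera("side"); print(mould_pose(d,np.array([.5426,-.152]),-.12),plate_fit(d))
cv2.imwrite("pics/w7.png",cv2.resize(np.hstack([d["image"],e["image"][100:340,220:540].repeat(2,0).repeat(2,1)])[:,:,::-1],(800,300)))
```

```text
[ 0.54257201 -0.15145118  0.07330354] [-0.1 -0.9  0.4]
False [-0.1  1.  -2.2]
False [ 1.   0.8 -1.6]
[ 0.54258937 -0.151992    0.1372303 ] [-0.  0. -1.] 59.30774688720703 27.2833
[[ 1.00000000e+00  1.00000000e+00  5.95603103e-01 -1.12260638e-01
   5.64000000e+02]
 [ 1.00000000e+00 -1.00000000e+00  5.84256794e-01 -2.03849739e-01
   5.74000000e+02]
 [-1.00000000e+00  1.00000000e+00  5.00101026e-01 -1.00473522e-01
   6.09000000e+02]] (array([ 0.5402, -0.1513]), np.float64(-6.91), np.float64(0.0779), 5431, np.float64(2.25))
```

View pics/w7.png

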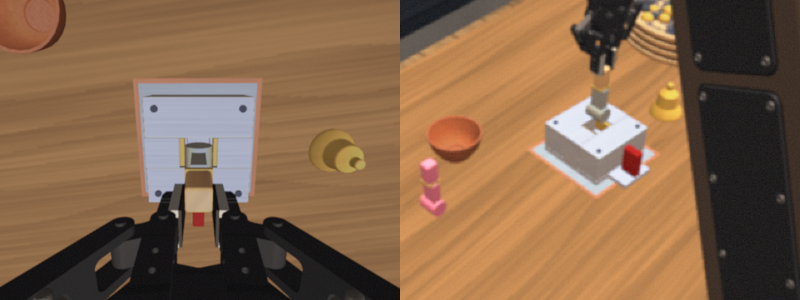

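The core is free and held upright at (600,95) in the side view, 64 mm up. The mould is flat on the plate at (0.5423, -0.1522) with a yaw of -7.06°, so it has not moved.

```bash
python3 -c "
from plant import r
print(r.close_job())"
```

```text
the job is handed in; nothing more can be done
None
```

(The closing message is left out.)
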